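# Open the glue pot and stand the stirring stick in it

### The job

Get the glue pot ready for stirring: lift its loose lid off by the knob and set the lid down, without dropping it, flat with the knob up on the bench or the gluing board beside the pot. Then stand the flat stirring stick in the open pot, one end down inside and leaning on the rim. Leave the pot standing where it is and do not disturb the wax tin, the glue brush or the wood block.

Things in the scene. Friction and masses are not known exactly. Their poses are not given: they have to be found in the camera images.
- lid_knob (a point): Middle of the knob (round, 25 mm wide, 18 high, on a 13 mm stem) of the pot's loose turned wooden lid, on the lid's axis, z up. It is 26 mm above the underside of the lid's disc (on the pot's rim when closed), 31 mm above the underside of its spigot (so 31 mm above whatever the lid is set down on) and 9 mm below the knob's top.
- pot_lid: The lid, about 0.12 kg: disc 86 mm across, 7 mm thick; under it a spigot 64 mm across, 5 mm high, sits loosely in the pot's mouth. Origin at the centre of the spigot's underside, z up through the knob.
- glue_pot: Dark iron pot, empty, loose on the gluing board, about 0.6 kg. Origin at the centre of its underside, z up. Rim 88 mm across, 76 mm above the underside; mouth 72 mm wide, walls nearly straight, inner floor 8 mm above the underside. Round, alike on all sides.
- board: Dark wooden gluing board 310 x 84 x 18 mm fixed on the bench under the pot; origin at the centre of its underside, x along its length. It lies between fixed heaps of tools and timber up to 95 mm high. The lid has room on the board's long centre line, x from -90 to +115 mm, 100 mm or more from the pot's axis; or on the open bench left of the heaps.
- stick_centre (a point): Centre of the flat wooden stirring stick, 155 x 18 x 5 mm, about 20 g, both ends alike, lying flat on the bare bench left of the heaps (this point is 2.5 mm above the bench, z = 0). y along its length, x across it, z up. Nothing higher than 10 mm within 40 mm of it. In the pot it leans at about 45 degrees, its upper end sticking out.
- stick: The same stick; origin at the centre of its underside, same axes.
- wax_tin: Bystander: round wax tin, 77 mm across, 58 mm high, on the bench on the left near the robot. Origin at the centre of its underside. Not to be moved.
- glue_brush: Bystander: glue brush 188 x 18 x 15 mm lying on the bench on the left, length along its y. Origin at the centre of its underside. Not to be moved.
- block: Bystander: small sawn wood block 24 x 53 x 24 mm on the bench beyond the stick. Origin at the centre of its underside. Not to be moved.

How it is judged (in metres and radians):
On the way, in this order (a step that is already met when the one before it is completed fails the run):
1. the lid is lifted level, in the fingers, at least 25 mm clear of the pot's rim (z of lid_knob in the frame of glue_pot above 0.127 m and angle between lid_knob's own z axis and vertical below 0.4 rad and contact force between the fingers and pot_lid above 0.3 N), for 0.1 s.
2. the lid lies flat, knob up, on the bench or the board beside the pot, released and at rest (height (world z) of lid_knob between 0.02 and 0.058 m and angle between lid_knob's own z axis and vertical below 0.12 rad and horizontal distance between lid_knob and glue_pot above 0.09 m and linear speed of pot_lid below 0.03 m/s and contact force between the fingers and pot_lid below 0.05 N), for 0.2 s.
At the end, for the whole second after the job is handed in: Lid flat (0.12 rad), knob up on bench or board, 90 mm+ from the pot's axis. Stick in the pot: centre within 40 mm of its axis and 40-110 mm above its underside, under 1.05 rad from vertical, either end down. Pot upright, moved under 40 mm. All released, at rest; bystanders moved under 30 mm (all of step 2 and horizontal distance between stick_centre and glue_pot below 0.04 m and z of stick_centre in the frame of glue_pot between 0.04 and 0.11 m and (angle between stick_centre's own y axis and vertical below 1.05 rad or angle between stick_centre's own y axis and vertical above 2.09 rad) and contact force between stick and glue_pot above 0.02 N and linear speed of stick below 0.03 m/s and angle between glue_pot's own z axis and vertical below 0.1 rad and contact force between the fingers and stick below 0.05 N); the robot touches nothing.
It fails at once if the lid is dropped or thrown (faster than 0.8 m/s while out of the fingers) (linear speed of pot_lid above 0.8 m/s and contact force between the fingers and pot_lid below 0.05 N).
It fails at once if the glue pot is tipped by more than 0.35 rad or shifted by more than 40 mm (angle between glue_pot's own z axis and vertical above 0.35 rad or distance of glue_pot from where it was at the start of the episode above 0.04 m).
It fails at once if the tin is moved by more than 30 mm (distance of wax_tin from where it was at the start of the episode above 0.03 m).
It fails at once if the brush is moved by more than 30 mm (distance of glue_brush from where it was at the start of the episode above 0.03 m).
It fails at once if the block is moved by more than 30 mm (distance of block from where it was at the start of the episode above 0.03 m).
It also fails if it takes over 54 s, if anything falls off the work surface, if the arm or the gripper's body presses on something with over 40 N, if the wrist force passes 120 N, or if a joint passes its speed limit or range.

### The arm

A 6-joint arm with a two-finger parallel gripper is mounted at the origin on the work surface; the furniture and walls round the work are solid. World frame = base frame: x ahead of the robot, y to its left, z up, the work surface at z = 0. Lengths are in mm, angles in degrees, forces in N, time in s.
With the tool pointing down it reaches from about 300 to 850 mm from the base axis. Payload 4.2 kg.
Tool frame: the origin (TCP) lies on the centre line of the jaws, within the pads' length; the fingertips stand 14 mm ahead of it and the grasp point (between the pads) lies 5 mm behind it; z points along the fingers, y is the direction in which the jaws open and shut (so a half turn about z gives the same grasp; the last joint's range is limited). The gripper opens to 91 mm and grips with 3 to 60 N. Pads are 32 mm wide; open, the fingers measure 118 mm over their backs; the gripper's body (76 mm by 178 mm) begins 60 mm behind the grasp point.
Start: joints at [67.895, 18.312, 89.639, -0, 72.044, -1.146], TCP at [205.678, 536.971, 227.976] pointing down, gripper open.
Joint ranges: [-177.97, 177.97], [-48.28, 115.42], [12.27, 149.76], [-77.06, 257.06], [2.81, 150.46], [-146.56, 146.56]. Speed limits (degrees/s): [147.25, 147.25, 180, 180, 180, 180].

### API

Orientations are given as [roll, pitch, yaw] about the fixed x, y, z axes, in that order (R = Rz(yaw) Ry(pitch) Rx(roll)).
In Python, from workcell import env gives the robot as it stands.
- The arm moves only by the tool play_rows, never from a script. Its argument "increments" is a list of rows, each a list of 5 numbers: the shift along the world's x, y, z in mm, then the turn about the world's z in degrees, then the closure, from 0 (fully open) to 1 (shut). In form: [[x, y, z, yaw, fingers], ...]. A call has 1 to 20 rows; each row shifts and turns the commanded pose from where the row before left it; what a row does not reach is not made up. A row lasts 1/8 s, in which the tool goes at most 62.5 mm and 10.7 degrees, less where a joint would pass 70% of its speed; a pose out of reach is approached as far as the arm can. A call is refused whole if a number of a shift passes 62.5 or a number of a turn 10.7, either way. A call with a gripper value outside its range is refused whole. The fingers move at their own pace and stop on an object; "newtons" is the grip in N (left out, the last holds). Time passes only in rows, so rows that do not move let the fingers close. It gives the time, the measured TCP pose, the force and the opening at its end, in the units of the state.
- env.state(): the state, without advancing time (a new reading comes with each control period).
- env.grab_frame(name): name is "side" or "top" or "wrist"; returns the picture (384x512x3 uint8, red, green, blue); there is no depth.
- env.calibration(name): a dict with "fx", "fy", "cx", "cy" (pixels), "dist_coeffs" ([k1, k2, p1, p2, k3] as OpenCV has them; the pictures are not rectified), "R" (3x3) and "t" (3): a world point X has camera coordinates R X + t; the wrist camera has in their place "hand_eye" (4x4, takes a point from camera to tool coordinates, whose origin is the TCP and whose axes are the flange's). Camera axes: x right, y down, z forward; pixel columns grow to the right and rows downward; lengths in mm; the calibration is good to about 2 mm. A picture is of the moment at which its call begins: read the wrist's pose just before it. calibration takes no time and is no camera call.
- env.job_done(): hands the job in, once; it reports no verdict.
The state is a dict: "time_s": time; "qpos": joint angles; "qvel": joint speeds; "effort": joint torques, N m; "ee_pos": TCP position; "ee_rot": TCP orientation; "force": force on the tool from outside, world axes, zero at the start; "torque": the same for the moment, N m; "gripper_width": finger opening in mm.
Only numpy, scipy, OpenCV 4.12 (cv2) and the standard library are available. Lean on these libraries where they do the work, as an engineer would, in place of code of your own. Each camera call takes 0.05 s, during which the arm holds its last target.

## Working session

There is one attempt and no reset: what is moved stays moved. The work goes in short steps, Python scripts to look and compute and a tool call to move; the robot and the scene stay as the last step left them, time stands still between calls to the robot, and variables do not carry over. Pictures are saved under pics/ and viewed, and the job is handed in when it is done.

Besides the shell and the picture viewer there is one more tool, called after "Request:" as a command line: name --pt "numbers of a row" for each row, then --argument value for the rest. play_rows: Moves the arm, as the interface text tells. Its arguments: {"type":"object","properties":{"increments":{"type":"array"},"newtons":{"type":"number"}},"required":["increments"]}

```bash
mkdir -p pics; ls; cat > h.py <<'E'
from workcell import env
import numpy as np, cv2
def grab(n,tag):
    s=env.state(); im=env.grab_frame(n)
    cv2.imwrite(f'pics/{tag}.png',im[:,:,::-1]); return s,im
E
python3 - <<'E'
from h import *
for n in ['top','side','wrist']:
    s,_=grab(n,n+'0')
    c=env.calibration(n); print(n,{k:np.round(v,3).tolist() for k,v in c.items()})
print(s)
E
```

```text
pics
top {'fx': 465.073, 'fy': 465.073, 'cx': 249.11, 'cy': 191.445, 'dist_coeffs': [-0.145, 0.0, 0.0, 0.0, 0.0], 'R': [[-0.03, -0.999, -0.023], [-0.996, 0.031, -0.079], [0.08, 0.02, -0.997]], 't': [351.013, 437.065, 910.221]}
side {'fx': 358.193, 'fy': 358.193, 'cx': 257.355, 'cy': 192.013, 'dist_coeffs': [0.01, 0.0, 0.0, 0.0, 0.0], 'R': [[0.864, -0.503, 0.013], [-0.264, -0.474, -0.84], [0.429, 0.722, -0.543]], 't': [-214.817, 340.481, 496.563]}
wrist {'fx': 287.236, 'fy': 287.236, 'cx': 253.96, 'cy': 187.891, 'dist_coeffs': [0.009, 0.0, 0.0, 0.0, 0.0], 'hand_eye': [[0.0, -0.962, -0.273, 77.489], [1.0, 0.0, 0.001, 0.321], [-0.001, -0.273, 0.962, -156.886], [0.0, 0.0, 0.0, 1.0]]}
{'time_s': 0.1, 'qpos': array([ 6.78955832e+01,  1.83466810e+01,  8.96976027e+01, -5.84502456e-04,
        7.20438787e+01, -1.14406004e+00]), 'qvel': array([ 0.08024228, -0.11753027, -0.17915704,  0.05316474, -0.04370933,
       -0.02799144]), 'effort': array([-6.45148157e-04, -4.13333702e+01, -2.32509488e+01,  7.28291622e-02,
        4.21066827e-02, -3.78830168e-05]), 'ee_pos': array([205.51820477, 536.57117359, 227.22962754]), 'ee_rot': array([-1.79911844e+02, -1.20462903e-03,  1.59039823e+02]), 'force': array([ 0.65508186,  0.7169862 , -0.44856061]), 'torque': array([ 0.02173836, -0.00558371,  0.03031959]), 'gripper_width': 90.88193899728074}
```

View pics/top0.png

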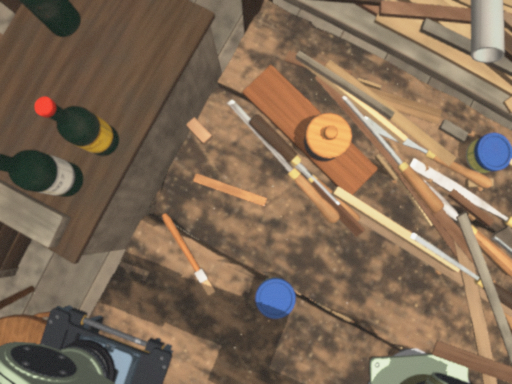

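View pics/side0.png

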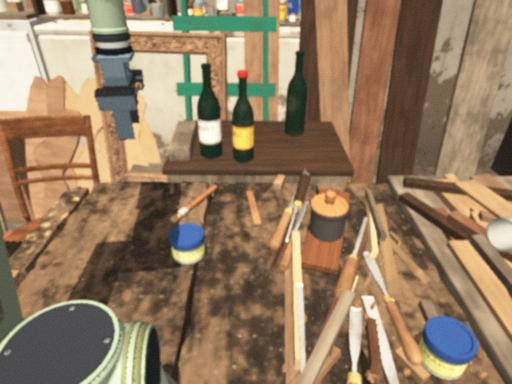

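View pics/wrist0.png

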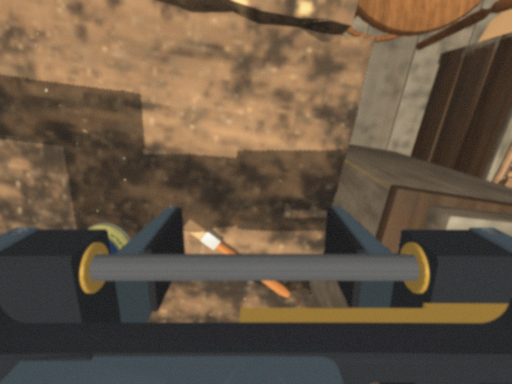

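The top view shows the lid at about (328,136), the board running from about (260,80) to (360,180), the stick at (195,177)–(265,203), the brush at (165,215)–(210,290), the block at (200,130) and the tin at (275,298). I'll measure these next.

```bash
cat >> h.py <<'E'
def ray(n,uv,z,st=None):
    c=env.calibration(n); K=np.array([[c['fx'],0,c['cx']],[0,c['fy'],c['cy']],[0,0,1.]])
    uv=np.atleast_2d(np.array(uv,float))
    p=cv2.undistortPoints(uv[:,None],K,np.array(c['dist_coeffs']))[:,0]
    d=np.c_[p,np.ones(len(p))]
    if n=='wrist':
        from scipy.spatial.transform import Rotation as Ro
        T=np.array(c['hand_eye']);R0=Ro.from_euler('xyz',st['ee_rot'],degrees=True).as_matrix()
        o=R0@T[:3,3]+st['ee_pos']; D=d@(R0@T[:3,:3]).T
    else:
        R=np.array(c['R']);o=-R.T@np.array(c['t']);D=d@R
    return o+D*((z-o[2])/D[:,2])[:,None]
def sharp(n,tag,box,k):
    im=cv2.imread(f'pics/{n}.png');x0,y0,x1,y1=box
    cv2.imwrite(f'pics/{tag}.png',cv2.resize(im[y0:y1,x0:x1],None,fx=k,fy=k,interpolation=cv2.INTER_CUBIC))
E
python3 - <<'E'
from h import *
sharp('top0','topA',(180,50,400,230),3.5)
sharp('side0','sideA',(230,160,380,290),5)
im=cv2.imread('pics/top0.png');hsv=cv2.cvtColor(im,cv2.COLOR_BGR2HSV)
for u,v in [(328,136),(340,145),(230,190),(280,90),(215,185),(200,130),(230,215)]: print((u,v),hsv[v,u])
E
```

```text
(328, 136) [ 14 150 221]
(340, 145) [ 17 143 243]
(230, 190) [ 13 135 212]
(280, 90) [ 11 147 185]
(215, 185) [ 14 136 215]
(200, 130) [ 15 106 226]
(230, 215) [ 14  88 116]
```

View pics/topA.png

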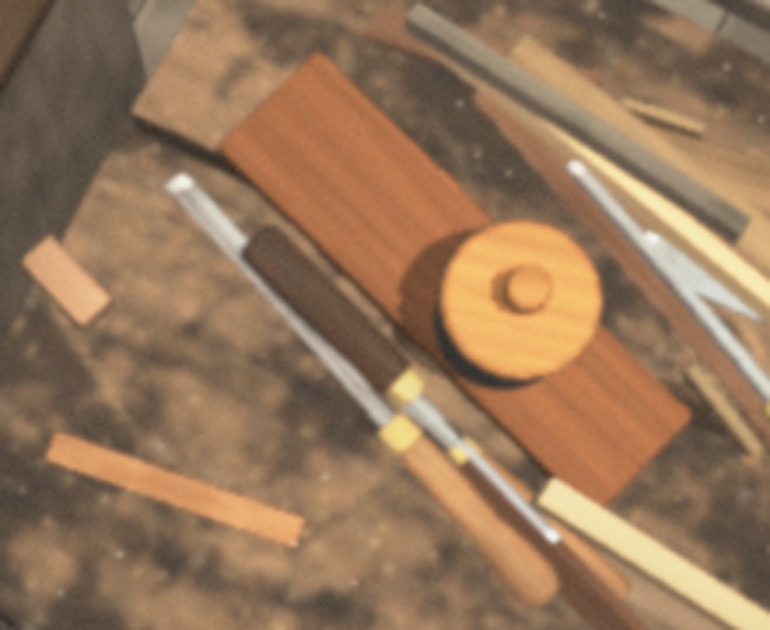

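View pics/sideA.png

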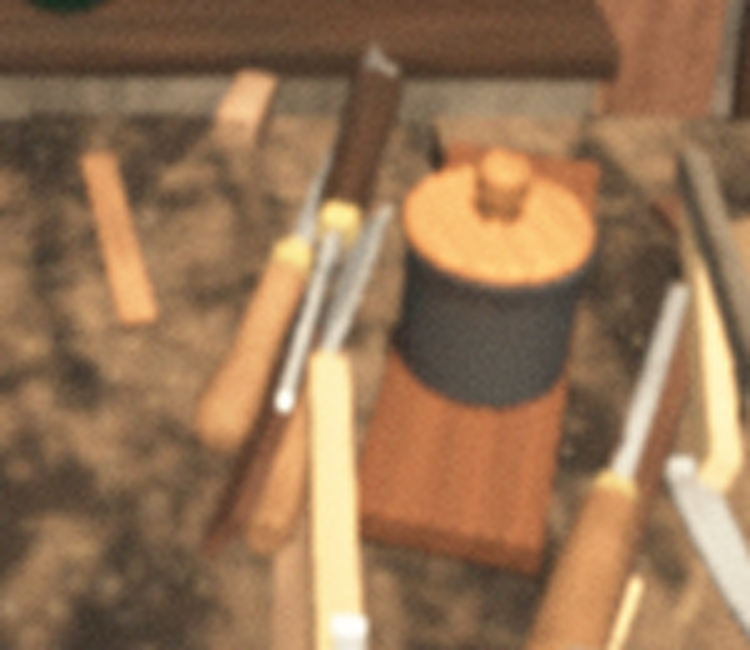

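In the crops, the knob top is at (331,132), the disc centre at (329,136) and the board corners are clear. Nothing lies near the stick.

```bash
python3 - <<'E'
from h import *
f=lambda l:[(180+a/3.5,50+b/3.5) for a,b in l]
g=lambda l:[(230+a/5,160+b/5) for a,b in l]
np.set_printoptions(precision=1,suppress=True)
print('knobtop',ray('top',f([(528,285)]),129),'disc',ray('top',f([(521,300)]),101))
print('side knob top',ray('side',g([(506,165)]),126),'disc',ray('side',g([(500,218)]),101))
b=ray('top',f([(318,52),(222,147),(690,412),(605,500)]),18);print('board',b,b.mean(0))
s=ray('top',f([(60,432),(47,460),(295,545),(305,517)]),5);print('stick',s,s.mean(0))
s2=ray('side',g([(82,155),(113,152),(122,323),(157,316)]),5);print('stick side',s2,s2.mean(0))
for q in (s,):
  d=q[2:].mean(0)-q[:2].mean(0);print(np.linalg.norm(d),np.degrees(np.arctan2(d[1],d[0])))
d=b[2:].mean(0)-b[:2].mean(0);print(np.linalg.norm(d),np.degrees(np.arctan2(d[1],d[0])))
bc=ray('top',f([(65,280)]),24);print('block',bc)
print('brush',ray('top',[(165,215),(210,290)],8),'tin',ray('top',[(275,298)],58))
print('heap', ray('top',f([(265,240),(405,385),(555,590),(170,185)]),20))
E
```

```text
knobtop [[542.3 185.5 129. ]] disc [[540.1 185.1 101. ]]
side knob top [[545.4 186.4 126. ]] disc [[542.3 182.1 101. ]]
board [[709.9 284.7  18. ]
 [653.5 343.3  18. ]
 [487.9  76.5  18. ]
 [438.4 128.8  18. ]] [572.5 208.3  18. ]
stick [[489.3 443.5   5. ]
 [473.  451.5   5. ]
 [418.8 307.9   5. ]
 [434.9 301.6   5. ]] [454.  376.1   5. ]
stick side [[474.9 450.6   5. ]
 [492.  444.8   5. ]
 [417.8 305.    5. ]
 [435.9 301.4   5. ]] [455.1 375.4   5. ]
152.7408314823577 -110.82923936338368
304.03869653634854 -135.96028416983856
block [[575.8 436.5  24. ]]
brush [[405.7 511.    8. ]
 [251.7 422.6   8. ]] tin [[239.8 293.6  58. ]]
heap [[596.1 319.7  20. ]
 [508.3 241.8  20. ]
 [387.7 160.3  20. ]
 [631.1 374.3  20. ]]
```

The two views agree to about 2 mm. The pot axis is near (541.5,185), the board axis is at about 44°, and the stick runs from (481,447) to (427,305).

Plan:
1. Lift the lid by the knob with the jaws aligned to the board, and set it down at board x of about +95 mm, near (640,274).
2. Grip the stick near its far end and lower that end into the mouth, so the rim pivots the long part up.

I'll start by moving above the knob.

Request:
play_rows --pt "24 -25.1 -2 -1.8 0" --pt "24 -25.1 -2 -1.8 0" --pt "24 -25.1 -2 -1.8 0" --pt "24 -25.1 -2 -1.8 0" --pt "24 -25.1 -2 -1.8 0" --pt "24 -25.1 -2 -1.8 0" --pt "24 -25.1 -2 -1.8 0" --pt "24 -25.1 -2 -1.8 0" --pt "24 -25.1 -2 -1.8 0" --pt "24 -25.1 -2 -1.8 0" --pt "24 -25.1 -2 -1.8 0" --pt "24 -25.1 -2 -1.8 0" --pt "24 -25.1 -2 -1.8 0" --pt "24 -25.1 -2 -1.8 0" --pt "0 0 0 0 0" --pt "0 0 0 0 0" --newtons 20

```text
time_s: 2.15
ee_pos: [541.2, 185.7, 199.7]
ee_rot: [-180.0, -0.1, 133.8]
force: [0.2, -0.0, 0.1]
gripper_width: 91.6
```

```bash
python3 - <<'E'
from h import *
s,_=grab('wrist','wrist1'); print(s['ee_pos'],s['ee_rot'],s['force'],s['time_s'])
E
```

```text
[541.1590473  185.73267077 199.66056373] [-1.79962810e+02 -5.16488961e-02  1.33836106e+02] [ 0.20597437 -0.01800668  0.07418786] 2.15
```

View pics/wrist1.png

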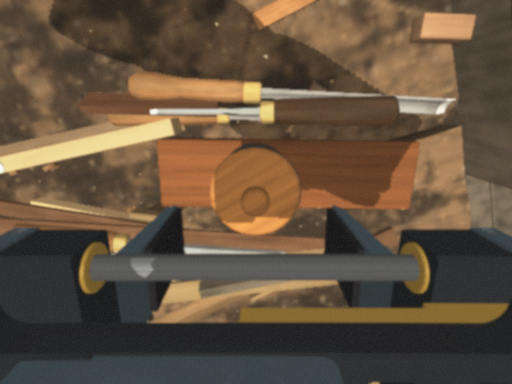

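The wrist view shows the knob at (255,201), centred between the fingers, and the board edges lying horizontal in the image, so the jaws are parallel to the board.

```bash
python3 - <<'E'
from h import *
s=env.state(); np.set_printoptions(precision=1,suppress=True)
print(ray('wrist',[(255.5,201)],127,s),ray('wrist',[(255.5,191)],101,s))
b=ray('wrist',[(158,142),(417,143),(412,208),(165,206)],18,s);print(b,b.mean(0))
E
```

```text
[[541.3 187.9 127. ]] [[540.6 188.8 101. ]]
[[434.1 135.5  18. ]
 [653.5 344.7  18. ]
 [713.9 290.9  18. ]
 [490.2  79.4  18. ]] [572.9 212.6  18. ]
```

Request:
play_rows --pt "0.4 1.2 -15 0 0" --pt "0 0 -15 0 0" --pt "0 0 -15 0 0" --pt "0 0 -15 0 0" --pt "0 0 -10 0 0" --pt "0 0 -10 0 0.2" --pt "0 0 0 0 0.4" --pt "0 0 0 0 0.6" --pt "0 0 0 0 0.8" --pt "0 0 0 0 1" --pt "0 0 0 0 1" --pt "0 0 0 0 1" --pt "0 0 0 0 1" --newtons 20

```text
time_s: 3.82
ee_pos: [542.0, 186.8, 120.0]
ee_rot: [180.0, -0.0, 133.8]
force: [0.0, 0.5, 0.5]
gripper_width: 23.6
```

Request:
play_rows --pt "0 0 3 0 1" --pt "0 0 5 0 1" --pt "0 0 8 0 1" --pt "0 0 10 0 1" --pt "0 0 10 0 1" --pt "0 0 10 0 1" --pt "0 0 10 0 1" --pt "0 0 4 0 1" --pt "0 0 0 0 1" --pt "0 0 0 0 1" --newtons 20

```text
time_s: 5.08
ee_pos: [541.8, 186.7, 179.6]
ee_rot: [-180.0, -0.0, 133.8]
force: [-0.1, 1.0, -0.6]
gripper_width: 23.7
```

```bash
python3 - <<'E'
from h import *
s,_=grab('side','side2');sharp('side2','side2A',(200,100,400,250),4)
E
```

```text
(no output)
```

View pics/side2A.png

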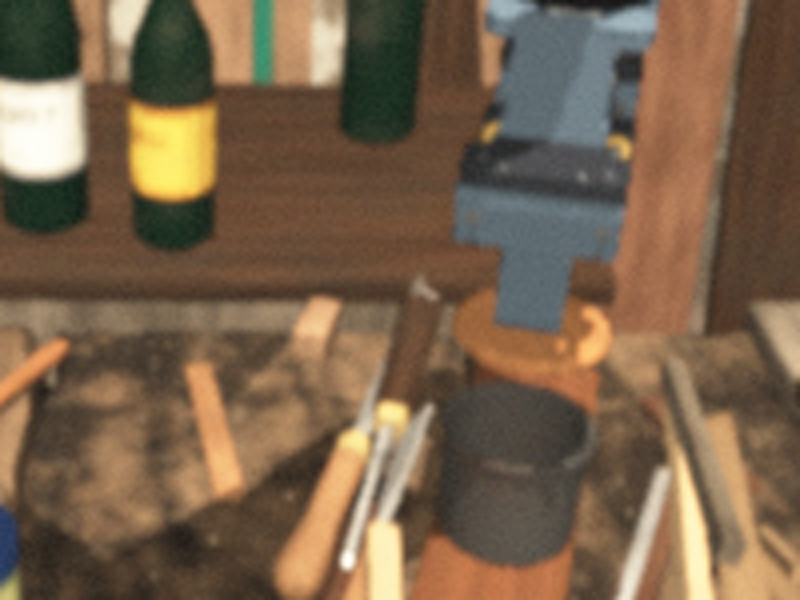

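The lid is up and level, and the pot stayed in place. Before placing it I'll check how close the cabinet behind is.

```bash
python3 - <<'E'
from h import *
np.set_printoptions(precision=0,suppress=True)
for z in (0,50,100,150,200,300): print(z,ray('top',[(220,72)],z)[0],ray('side',[(352,170)],z)[0])
E
```

```text
0 [705. 392.   0.] [833. 402.   0.]
50 [687. 388.  50.] [764. 339.  50.]
100 [670. 384. 100.] [695. 276. 100.]
150 [652. 380. 150.] [626. 212. 150.]
200 [635. 377. 200.] [557. 149. 200.]
300 [600. 369. 300.] [419.  22. 300.]
```

Request:
play_rows --pt "6 5 0 0 1" --pt "11 10 0 0 1" --pt "11 10 0 0 1" --pt "11 10 0 0 1" --pt "11 10 0 0 1" --pt "11 10 0 0 1" --pt "11 10 0 0 1" --pt "11 10 0 0 1" --pt "6 4 0 0 1" --pt "0 0 -12 0 1" --pt "0 0 -15 0 1" --pt "0 0 -15 0 1" --pt "0 0 -15 0 1" --pt "0 0 -15 0 1" --pt "0 0 -15 0 1" --pt "0 0 -15 0 1" --pt "0 0 -8 0 1" --pt "0 0 -6 0 1" --pt "0 0 -4 0 1" --pt "0 0 -3 0 1" --newtons 20

```text
time_s: 7.62
ee_pos: [631.3, 265.9, 57.1]
ee_rot: [180.0, 0.0, 133.8]
force: [-1.0, -0.7, -1.6]
gripper_width: 23.7
```

Request:
play_rows --pt "0 0 -3 0 1" --pt "0 0 -2 0 1" --pt "0 0 -1 0 1" --pt "0 0 -1 0 1" --pt "0 0 0 0 1" --newtons 20

```text
time_s: 8.25
ee_pos: [631.1, 265.8, 49.9]
ee_rot: [180.0, -0.0, 133.8]
force: [-0.7, -0.1, -1.4]
gripper_width: 23.7
```

Request:
play_rows --pt "0 0 -0.7 0 1" --pt "0 0 -0.7 0 1" --pt "0 0 0 0 1" --newtons 20

```text
time_s: 8.62
ee_pos: [631.2, 265.9, 49.3]
ee_rot: [180.0, 0.0, 133.8]
force: [-1.3, -0.7, 5.1]
gripper_width: 23.8
```

The force reads 5 N, so the lid is on the board. I'll release it gently.

Request:
play_rows --pt "0 0 0 0 0.72" --pt "0 0 0 0 0.65" --pt "0 0 0 0 0.55" --pt "0 0 0 0 0.55" --pt "0 0 0 0 0.55" --pt "0 0 8 0 0.55" --pt "0 0 12 0 0.55" --pt "0 0 25 0 0.5" --pt "0 0 35 0 0.45" --pt "0 0 35 0 0.45" --pt "0 0 0 0 0.45"

```text
time_s: 10.0
ee_pos: [633.0, 266.6, 168.3]
ee_rot: [179.5, 0.2, 133.8]
force: [-0.2, -0.4, 0.0]
gripper_width: 50.2
```

```bash
python3 - <<'E'
from h import *
grab('wrist','wrist3');grab('side','side3');sharp('side3','side3A',(200,100,400,250),4)
s=env.state();print(s['ee_pos'],s['time_s'])
E
```

```text
[630.93150577 265.68643984 164.03570128] 10.1
```

View pics/side3A.png

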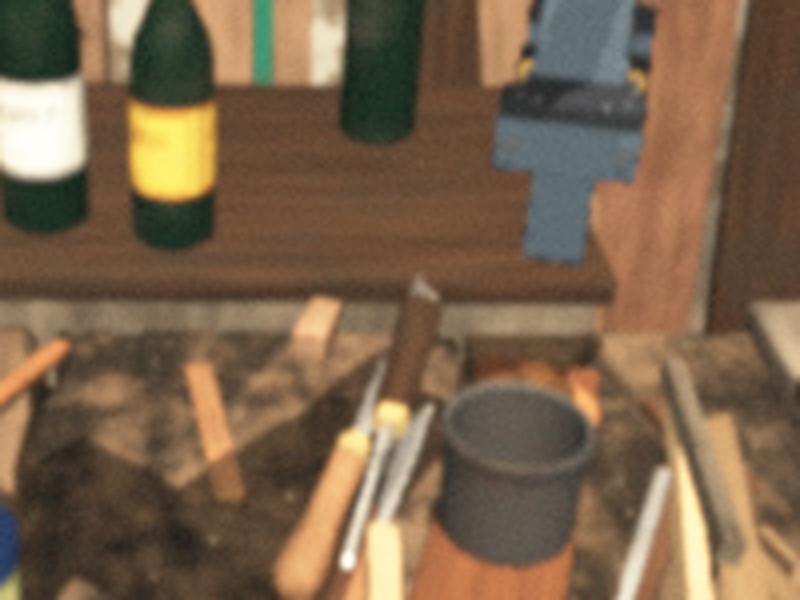

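View pics/wrist3.png

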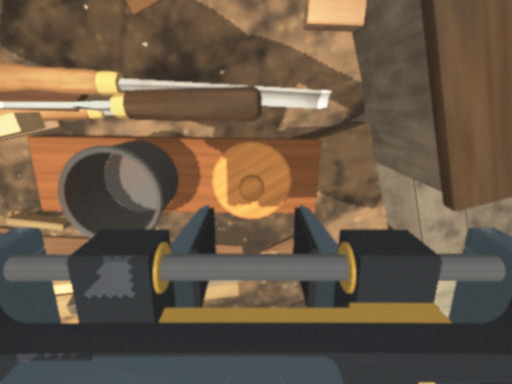

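The lid lies flat on the board, with the knob at (251,187) in the wrist view. The open pot's rim is centred near (111,193). I'll go above the stick's far end.

Request:
play_rows --pt "-11.2 11.4 0 -4.6 0.45" --pt "-11.2 11.4 0 -4.6 0.45" --pt "-11.2 11.4 0 -4.6 0.45" --pt "-11.2 11.4 0 -4.6 0.45" --pt "-11.2 11.4 0 -4.6 0.45" --pt "-11.2 11.4 0 -4.6 0.45" --pt "-11.2 11.4 0 -4.6 0.45" --pt "-11.2 11.4 0 -4.6 0.45" --pt "-11.2 11.4 0 -4.6 0.45" --pt "-11.2 11.4 0 -4.6 0.45" --pt "-11.2 11.4 0 -4.6 0.45" --pt "-11.2 11.4 0 -4.6 0.45" --pt "-11.2 11.4 0 -4.6 0.45" --pt "-11.2 11.4 0 -4.6 0.45" --pt "0 0 -30 0 0.45" --pt "0 0 -24 0 0.45" --pt "0 0 0 0 0.45" --pt "0 0 0 0 0.45"

```text
time_s: 12.35
ee_pos: [474.4, 425.5, 109.7]
ee_rot: [180.0, 0.0, 69.4]
force: [0.4, 0.4, 0.3]
gripper_width: 50.2
```

```bash
python3 - <<'E'
from h import *
s,_=grab('wrist','wrist4'); print(s['ee_pos'],s['ee_rot'])
im=cv2.imread('pics/wrist3.png')
st={'ee_pos':np.array([630.95,265.7,164.3]),'ee_rot':np.array([180,0,133.8])}
print(ray('wrist',[(111,193)],94,st), ray('wrist',[(251,187)],56,st))
E
```

```text
[474.44212745 425.45548589 109.7060152 ] [1.79997503e+02 6.36292028e-04 6.94340544e+01]
[[539.58455898 190.19016889  94.        ]] [[626.32879807 265.81275466  56.        ]]
```

View pics/wrist4.png

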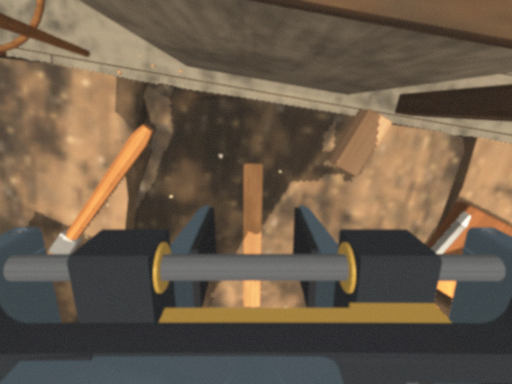

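The stick's far end is at (252,164) and runs vertically in the image, so it is aligned and centred between the jaws.

```bash
python3 - <<'E'
from h import *
s=env.state()
p=ray('wrist',[(252.5,164),(252.5,225)],5,s); print(p)
x=np.array([np.cos(np.radians(69.4)),np.sin(np.radians(69.4)),0])
y=np.array([-x[1],x[0],0])
for q in p: print((q-s['ee_pos'])@x,(q-s['ee_pos'])@y)
E
```

```text
[[482.37447222 450.95081113   5.        ]
 [460.90792348 393.94146832   5.        ]]
26.34950508439857 1.7270174175366184
-34.56745977599345 1.762723911975651
```

Request:
play_rows --pt "0.2 3 -20 0 0.45" --pt "0 0 -20 0 0.45" --pt "0 0 -20 0 0.45" --pt "0 0 -14 0 0.45" --pt "0 0 -8 0 0.45" --pt "0 0 -6 0 0.45" --pt "0 0 -4 0 0.45" --pt "0 0 -2 0 0.45" --pt "0 0 0 0 0.45" --pt "0 0 0 0 0.45" --newtons 15

```text
time_s: 13.65
ee_pos: [474.6, 428.5, 15.9]
ee_rot: [180.0, -0.0, 69.4]
force: [-0.4, 1.5, 0.2]
gripper_width: 50.5
```

Request:
play_rows --pt "0 0 -0.5 0 0.6" --pt "0 0 0 0 0.7" --pt "0 0 0 0 0.8" --pt "0 0 0 0 1" --pt "0 0 0 0 1" --pt "0 0 0 0 1" --pt "0 0 0 0 1" --pt "0 0 5 0 1" --pt "0 0 10 0 1" --pt "0 0 20 0 1" --pt "0 0 25 0 1" --pt "0 0 30 0 1" --pt "0 0 30 0 1" --pt "0 0 30 0 1" --pt "0 0 0 0 1" --pt "0 0 0 0 1" --newtons 15

```text
time_s: 15.65
ee_pos: [474.0, 428.0, 164.5]
ee_rot: [-180.0, 0.1, 69.4]
force: [-0.1, -0.3, -0.3]
gripper_width: 17.5
```

```bash
python3 - <<'E'
from h import *
s,_=grab('side','side5');grab('top','top5');sharp('side5','side5A',(150,50,400,250),3.2);sharp('top5','top5A',(130,50,380,250),3.2);print(s['ee_pos'])
E
```

```text
[473.9838043  427.96213315 164.51863416]
```

View pics/side5A.png

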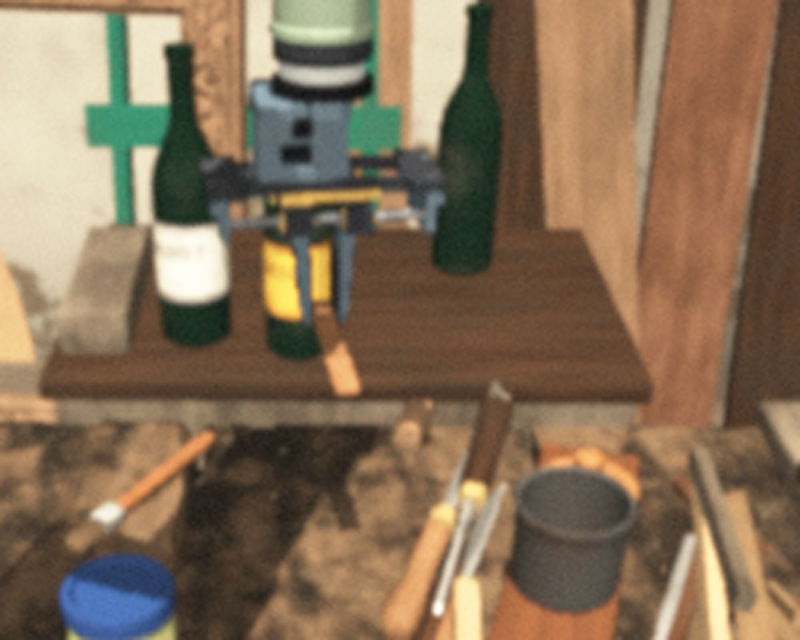

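View pics/top5A.png

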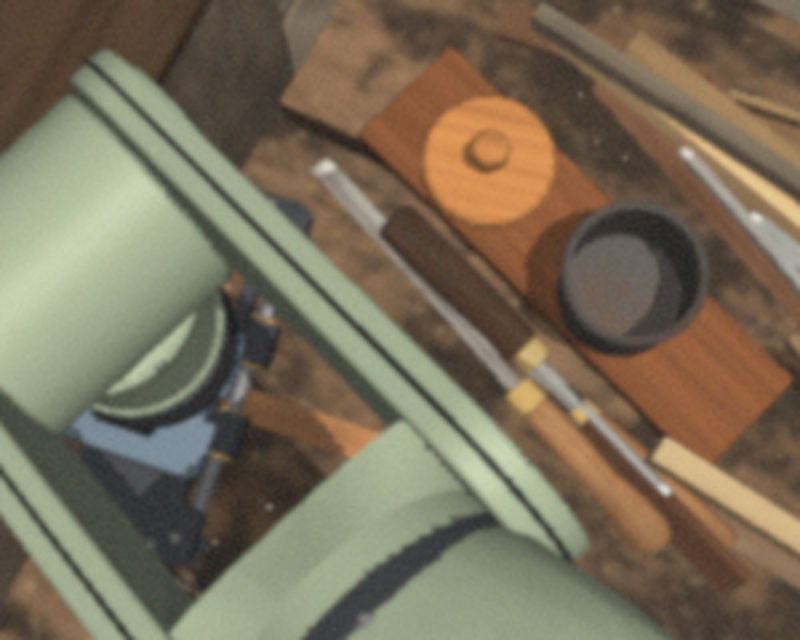

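The stick is held, with its free end at about (258,172) in the side view. The lid sits flat on the board and the pot rim is centred at about (328.5,137) in the top view. I'll check for droop and compute the pot axis.

```bash
python3 - <<'E'
from h import *
np.set_printoptions(precision=1,suppress=True)
for z in (80,110,130,151): print(z,ray('side',[(257.8,172)],z))
x=np.array([np.cos(np.radians(69.4)),np.sin(np.radians(69.4))]);print('expected B',np.array([474,428])-133*x)
im=cv2.imread('pics/top5.png')
g=cv2.cvtColor(im,cv2.COLOR_BGR2HSV)
m=((g[...,1]<95)&(g[...,2]<110)).astype(np.uint8); m[:, :300]=0;m[:,355:]=0;m[:108]=0;m[165:]=0
m=cv2.morphologyEx(m,cv2.MORPH_OPEN,np.ones((3,3)))
cs,_=cv2.findContours(m,0,1);c=max(cs,key=cv2.contourArea);print(cv2.boundingRect(c),cv2.minEnclosingCircle(c))
# rim circle manual: left 560,right 708,top 203 in crop
print(ray('top',[(130+634/3.2,50+277/3.2)],94), ray('side',[(150+575/3.2,50+502/3.2)],94))
print('lid',ray('top',[(130+489/3.2,50+160/3.2)],30+1),ray('top',[(130+489/3.2,50+148/3.2)],58))
E
```

```text
80 [[491.4 416.2  80. ]]
110 [[464.5 370.9 110. ]]
130 [[446.5 340.7 130. ]]
151 [[427.7 309.1 151. ]]
expected B [427.2 303.5]
(304, 108, 51, 53) ((328.4042663574219, 134.16311645507812), 27.924226760864258)
[[539.9 185.4  94. ]] [[540.6 179.8  94. ]]
lid [[630.2 263.7  31. ]] [[630.2 265.   58. ]]
```

The stick is level and the pot axis is near (541,186). I'll carry the stick over the pot and turn it to yaw 149°, so the long part points to -31° and the side camera sees the lean.

Request:
play_rows --pt "3.75 -14.9 0 5 1" --pt "3.75 -14.9 0 5 1" --pt "3.75 -14.9 0 5 1" --pt "3.75 -14.9 0 5 1" --pt "3.75 -14.9 0 5 1" --pt "3.75 -14.9 0 5 1" --pt "3.75 -14.9 0 5 1" --pt "3.75 -14.9 0 5 1" --pt "3.75 -14.9 0 5 1" --pt "3.75 -14.9 0 5 1" --pt "3.75 -14.9 0 5 1" --pt "3.75 -14.9 0 5 1" --pt "3.75 -14.9 0 5 1" --pt "3.75 -14.9 0 5 1" --pt "3.75 -14.9 0 5 1" --pt "3.75 -14.9 0 5 1" --pt "0 0 -20 0 1" --pt "0 0 -20 0 1" --pt "0 0 -5 0 1" --pt "0 0 0 0 1" --newtons 15

```text
time_s: 18.25
ee_pos: [534.3, 189.9, 119.6]
ee_rot: [-179.9, -0.0, 149.4]
force: [0.2, -0.7, -0.4]
gripper_width: 17.6
```

```bash
python3 - <<'E'
from h import *
s,_=grab('side','side6');grab('wrist','wrist6');sharp('side6','side6A',(250,100,450,250),4);print(s['ee_pos'],s['ee_rot'])
E
```

```text
[534.25061907 189.92968403 119.55020273] [-1.79947063e+02 -4.91846519e-02  1.49447034e+02]
```

View pics/side6A.png

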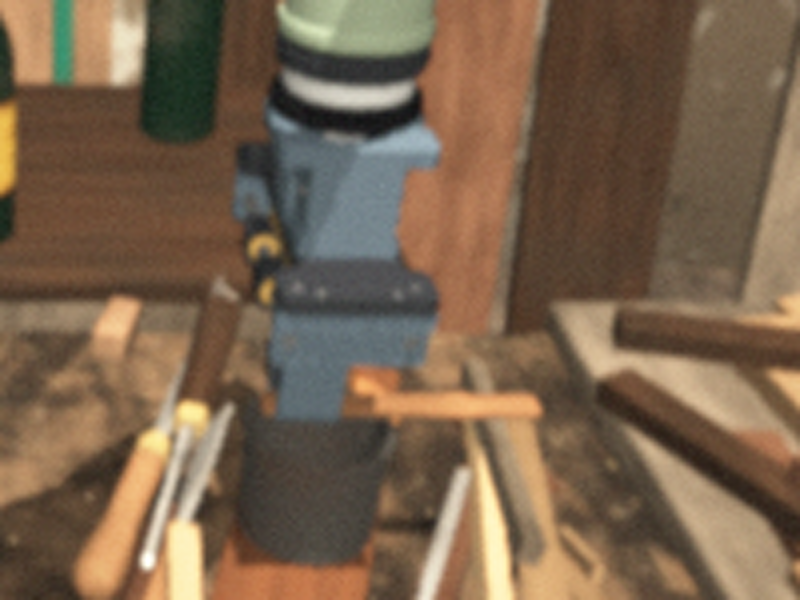

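View pics/wrist6.png

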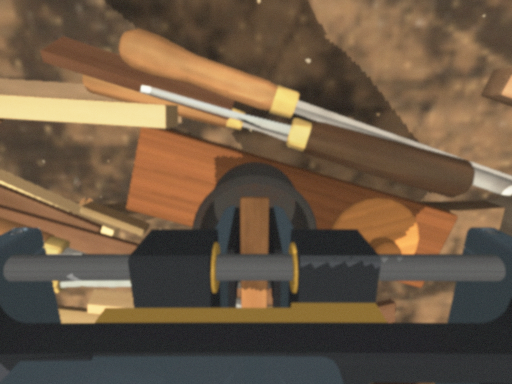

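The stick is level and centred across the mouth: the rim spans columns 195–314 and the stick is at column 255. End A is inside the mouth. I'll lower it with a lighter grip and watch the force.

Request:
play_rows --pt "0 0 -5 0 1" --pt "0 0 -4 0 1" --pt "0 0 -3 0 1" --pt "0 0 -3 0 1" --pt "0 0 -3 0 1" --pt "0 0 -3 0 1" --pt "0 0 -3 0 1" --pt "0 0 0 0 1" --newtons 7

```text
time_s: 19.35
ee_pos: [534.6, 190.0, 95.9]
ee_rot: [180.0, -0.0, 149.4]
force: [0.2, -0.1, 1.0]
gripper_width: 17.9
```

```bash
python3 - <<'E'
from h import *
s,_=grab('side','side7');sharp('side7','side7A',(250,100,450,250),4)
E
```

```text
(no output)
```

View pics/side7A.png

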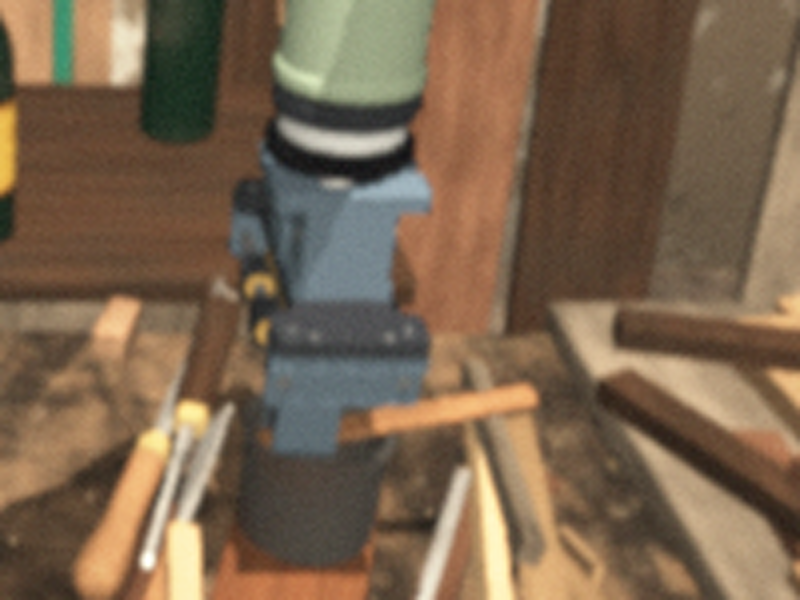

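The stick is tilting as planned (about 15°) with only 1 N, so I'll keep lowering.

Request:
play_rows --pt "0 0 -3 0 1" --pt "0 0 -3 0 1" --pt "0 0 -3 0 1" --pt "0 0 -3 0 1" --pt "0 0 -3 0 1" --pt "0 0 -3 0 1" --pt "0 0 -2 0 1" --pt "0 0 0 0 1" --newtons 7

```text
time_s: 20.4
ee_pos: [534.2, 190.0, 75.8]
ee_rot: [-180.0, -0.0, 149.4]
force: [-0.6, 0.4, 0.1]
gripper_width: 18.3
```

```bash
python3 - <<'E'
from h import *
s,_=grab('side','side8');sharp('side8','side8A',(250,100,450,250),4)
E
```

```text
(no output)
```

View pics/side8A.png

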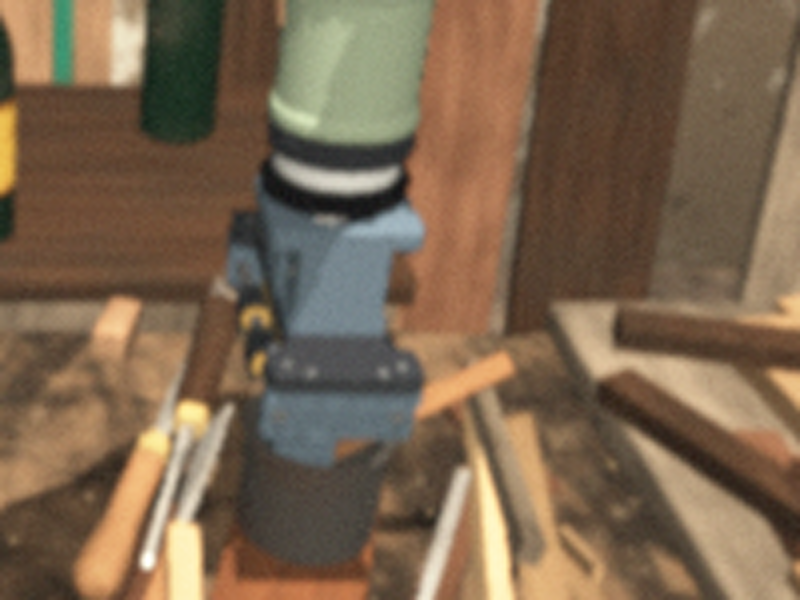

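Request:
play_rows --pt "0 0 -3 0 1" --pt "0 0 -3 0 1" --pt "0 0 -3 0 1" --pt "0 0 -2 0 1" --pt "0 0 -1 0 1" --pt "0 0 0 0 1" --newtons 7

```text
time_s: 21.2
ee_pos: [534.3, 190.0, 63.9]
ee_rot: [-180.0, -0.0, 149.4]
force: [0.1, 0.5, 1.0]
gripper_width: 17.8
```

```bash
python3 - <<'E'
from h import *
s,_=grab('side','side9');sharp('side9','side9A',(250,100,450,250),4)
E
```

```text
(no output)
```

View pics/side9A.png

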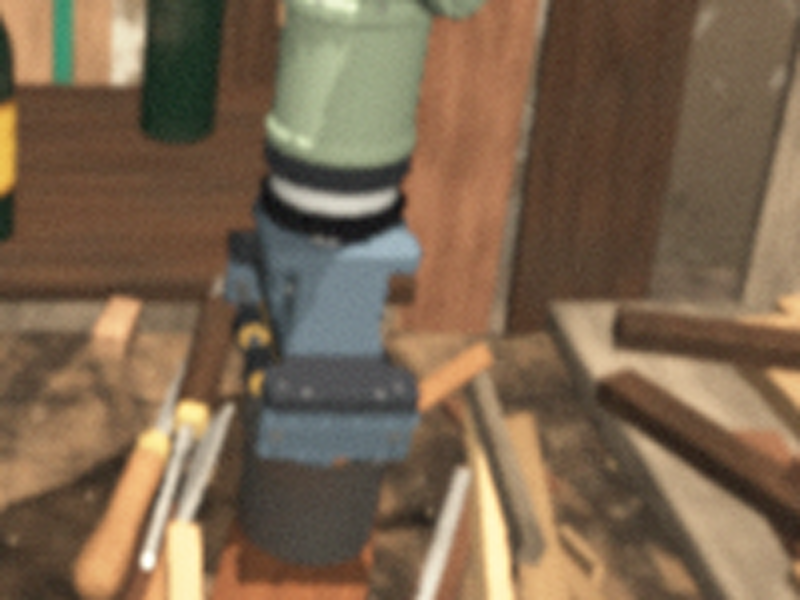

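The lean is about 45° and the force is small. I'll open by only about 3 mm per side so the fingers stay inside the mouth, then withdraw.

Request:
play_rows --pt "0 0 0 0 0.78" --pt "0 0 0 0 0.75" --pt "0 0 0 0 0.74" --pt "0 0 0 0 0.74" --pt "0 0 0 0 0.74" --pt "0 0 2 0 0.74" --pt "0 0 4 0 0.74" --pt "0 0 5 0 0.74" --pt "0 0 5 0 0.74"

```text
time_s: 22.38
ee_pos: [534.2, 189.9, 80.5]
ee_rot: [-180.0, -0.0, 149.4]
force: [0.5, 0.3, 0.3]
gripper_width: 23.7
```

```bash
python3 - <<'E'
from h import *
s,_=grab('side','side10');sharp('side10','side10A',(250,100,450,250),4)
E
```

```text
(no output)
```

View pics/side10A.png

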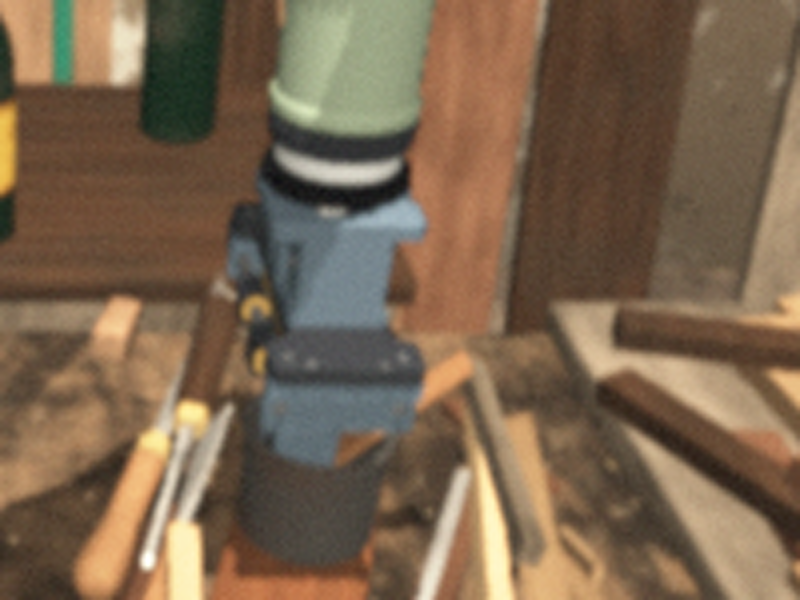

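The stick slid down into the pot and stayed there. I'll withdraw fully.

Request:
play_rows --pt "0 0 5 0 0.74" --pt "0 0 5 0 0.74" --pt "0 0 6 0 0.74" --pt "0 0 8 0 0.74" --pt "0 0 10 0 0.74" --pt "0 0 15 0 0.74" --pt "0 0 20 0 0.74" --pt "0 0 30 0 0.74" --pt "0 0 30 0 0.74" --pt "0 0 30 0 0.74" --pt "-30 30 10 0 0.74" --pt "-40 40 0 0 0.74" --pt "-40 40 0 0 0.74" --pt "-30 30 0 0 0.74" --pt "0 0 0 0 0.74" --pt "0 0 0 0 0.74"

```text
time_s: 24.42
ee_pos: [394.9, 329.7, 249.7]
ee_rot: [180.0, 0.1, 149.5]
force: [-0.1, -0.0, 0.2]
gripper_width: 24.0
```

```bash
python3 - <<'E'
from h import *
grab('side','side11');sharp('side11','side11A',(230,120,390,250),4.5);grab('top','top11');sharp('top11','top11A',(180,50,400,230),3.5);s=env.state();print(s['ee_pos'],s['force'],s['time_s'])
E
```

```text
[395.29145543 329.28251797 249.33816677] [ 0.1791192  -0.50925794 -0.78842485] 24.525
```

View pics/side11A.png

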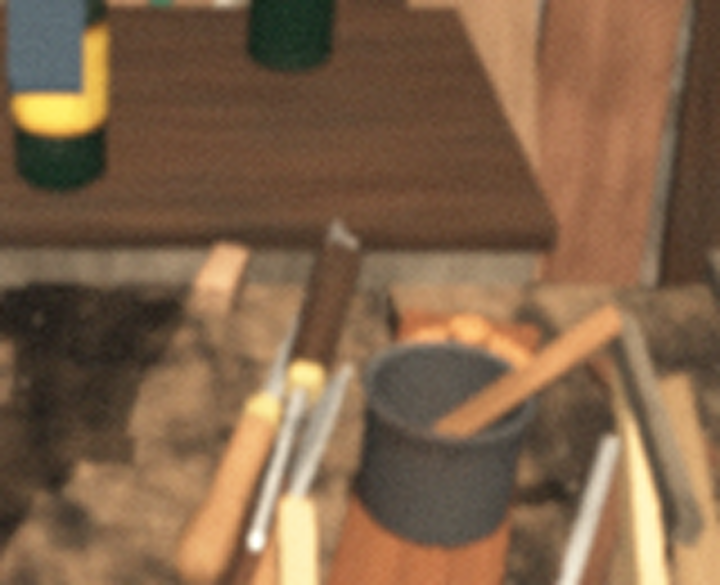

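View pics/top11.png

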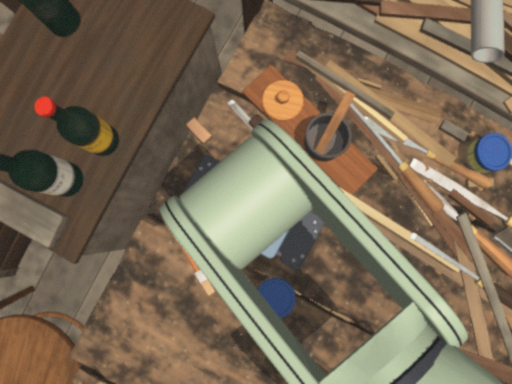

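The stick leans on the rim inside the pot. Its upper end is at about (348,95) in the top view and (366,190) in the side view. The lid is flat at (282,99), and the block, brush and tin look unmoved. I'll work out the stick's pose by triangulating.

```bash
python3 - <<'E'
from h import *
sharp('top11','top11B',(290,80,370,170),6)
best=min((np.linalg.norm(ray('top',[(348,95)],z)-ray('side',[(366,190.5)],z)),z) for z in range(90,190,2));print(best)
B=(ray('top',[(348,95)],best[1])+ray('side',[(366,190.5)],best[1]))[0]/2;print(B,env.state()['time_s'])
pot=np.array([541,186]);h=np.hypot(*(B[:2]-pot));print('h',h)
# rim point at inner radius 36 z 94 in B's direction
ang=np.arctan2(B[2]-94,h-36);c=77.5
print('tilt from vertical',np.pi/2-ang,'centre r',h-c*np.cos(ang),'z over pot',B[2]-c*np.sin(ang)-18)
E
```

```text
(np.float64(5.118676287655468), 134)
[609.01359351 149.66730915 134.        ] 24.525
h 77.10974858348759
tilt from vertical 0.7990793714244965 centre r 21.564384219923312 z over pot 61.954070479647754
```

View pics/top11B.png

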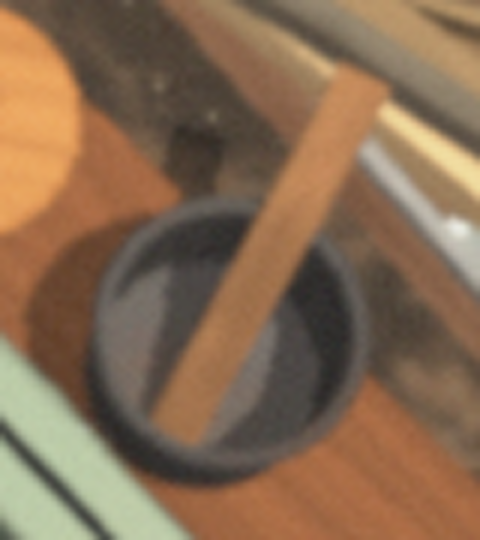

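The tilt is 0.80 rad, the stick's centre is about 22 mm off the axis, and it is 62 mm above the pot's underside. All are within limits, so I'm handing in.

```bash
python3 -c "
from h import *
print(env.job_done())"
```

```text
the job is handed in; nothing more can be done
None
```

The job is handed in at about 24.5 s of the 54 s allowed; the interface gives no verdict.

**Lid:** I lifted the lid level by its knob and lowered it onto the board until the force read 5 N, then released it. It lies flat with the knob up at about (630, 265), roughly 120 mm from the pot's axis.

**Stick:** I gripped the stick near its far end and lowered that end into the mouth, so the rim tilted the long part up. After a small release it slid down to the pot's floor. The last pictures put it about 0.80 rad from vertical. Its centre is about 22 mm off the pot's axis and 62 mm above the pot's underside, with the arm clear.

**Pot and bystanders:** The pot is upright and looks unmoved. The block and tin look unmoved too. The brush was mostly behind the arm in the last top view, so I did not re-measure it. Nothing I did went near any of them.

**Disagreements:** The views put the pot's axis up to about 10 mm apart in y (180–190 mm), and the two rays to the stick's upper end missed each other by about 5 mm. Both are small against the limits. No check failed.

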